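# Clear the sprung cover, swing it past its balance point and hold it just below

## Robot

A 6-joint arm with a two-finger parallel gripper is mounted at the origin on a cart in front of the work surface, level with it; the furniture and walls round the work are solid. World frame = base frame: x ahead of the robot, y to its left, z up, the work surface at z = 0. Lengths are in m, angles in degrees, forces in N, time in s.
With the tool pointing down it reaches from about 0.275 to 0.775 m from the base axis. Payload 14.6 kg.
Tool frame: the origin (TCP) lies midway between the tips of the shut fingers; the grasp point (between the pads) lies 19 mm behind it; z points along the fingers, y is the direction in which the jaws open and shut (so a half turn about z gives the same grasp; the last joint's range is limited). The gripper opens to 85 mm and grips with 20 to 120 N. Pads are 22 mm wide; open, the fingers measure 114 mm over their backs; the gripper's body (76 mm by 85 mm) begins 54 mm behind the grasp point. The pads swing forward as they close: fully open they stand 13 mm farther back than shut.
Start: joints at [68.451, 15.075, -2.767, 72.158, 0, 81.102], TCP at [0.115, 0.512, 0.231] pointing down, gripper open.
Joint ranges: [-151.79, 151.79], [-50.71, 97.33], [-67.44, 78.34], [-121.81, 120.89], [-77.56, 73.72], [-180, 180]. Speed limits (degrees/s): [108.29, 108.29, 147.25, 159.86, 180, 180].

## Interface

Orientations are given as [roll, pitch, yaw] about the fixed x, y, z axes, in that order (R = Rz(yaw) Ry(pitch) Rx(roll)).
In Python, from cell import manip gives the robot as it stands.
- The arm moves only by the shell command python3 -m handwheel 'ROWS' [FORCE]. ROWS is JSON, a list of rows, each a list of 7 numbers: the shift along the world's x, y, z in cm, then the turn, a rotation vector about the world's x, y, z in rad, then the finger opening in cm, from 0 to 8.54. In form: [[tx, ty, tz, ax, ay, az, claw], ...]. A call has 1 to 20 rows; each row is the pose to reach, as a shift and turn from the pose commanded when the call began; what a row does not reach only later rows make up. A row lasts 1/10 s, in which the tool goes at most 50 mm and 8.59 degrees, less where a joint would pass 70% of its speed; a pose out of reach is approached as far as the arm can. A call with a gripper value outside its range is refused whole. The fingers move at their own pace and stop on an object; FORCE is the grip in N (left out, the last holds). Time passes only in rows, so rows that repeat a pose let the fingers close. It gives the time, the measured TCP pose, the force and the opening at its end, in the units of the state.
- manip.sense(): the state, without advancing time (a new reading comes with each control period).
- manip.get_image(name): name is "scene" or "top" or "wrist"; returns a dict with "pixels" (420x560x3 uint8, red, green, blue), "vertical_fov" (degrees; the focal length in pixels is half the picture's height over the tangent of half this angle, whatever the lens; pixels are square), "cx", "cy" (the principal point, pixels), "R" (3x3) and "t" (3): a world point X has camera coordinates R X + t. Camera axes: x right, y down, z forward; pixel columns grow to the right and rows downward; lengths in m; the calibration is good to about 2 mm. A picture is of the moment at which its call begins. There is no depth.
- manip.finish_job(): hands the job in, once; it reports no verdict.
The state is a dict: "clock": time; "joints": joint angles; "qvel": joint speeds; "joint_efforts": joint torques, N m; "eef_pos": TCP position; "tcp_rot": TCP orientation; "wrist_force": force on the tool from outside, world axes, zero at the start; "ft_torque": the same for the moment, N m; "gripper_width": opening from 0.0 (shut) to 1.0 (fully open).
Only numpy, scipy, OpenCV 4.12 (cv2) and the standard library are available. Lean on these libraries where they do the work, as an engineer would, in place of code of your own. Each camera call takes 0.05 s, during which the arm holds its last target.

## Task

A brass spacer was left lying on the spring-loaded cover of the grey parts box: put it in the small low-fronted parts bin beside the box and let go of it. Then lift the cover by its bar past its balance point, without letting it spring right open, and ease it back to about five degrees below that point without letting it slam shut. Finish still holding the cover there, so that I can fit the stay, and leave everything else where it is.

Things in the scene. Friction and masses are not known exactly. Their poses are not given: they have to be found in the camera images.
- parts_box: Open-topped grey sheet-steel box, 200 (x) x 160 (y) x 88 mm high, fixed to the bench, two hubs stored inside, with a bare steel cover hinged along its far edge. Origin: centre of the underside; x points from the bar side (-x, towards the robot) to the hinge, z up; turned up to 0.16 rad about z. Stands to the left or right of the bin.
- cover (a joint): Opening angle of the cover, rad: 0 closed (level), grows as the bar side rises, stop at 1.40. Hinge springs carry most of its 0.95 kg; it balances at 0.85 (49 degrees). Below that it sinks shut (pull at the bar 1.4 N when closed, 0.3 N per 0.1 rad below balance), above it the springs throw it open as strongly (2 N near the stop); by itself it stays only when closed or at the stop.
- cover_bar (a point): Middle of the cover's pull bar: round dark steel, 10 mm diameter, along the box's y axis, 45 mm out in front of the cover's front edge on two end arms of the same rod (80 mm clear between the arms, 40 mm clear between bar and edge, open above and below). 250 mm from the hinge line; 92 mm above the bench when closed.
- cover_hinge (a point): Middle of the cover's hinge line (along the box's y), fixed, 100 mm behind the box's centre along its +x and 91 mm above the bench. The cover is a panel 205 mm long from here to its front edge, 172 mm wide, 4 mm thick, lips folded down 14 mm at front and sides; its top is 93 mm above the bench when closed.
- spacer: Turned brass spacer ring, 29 mm diameter, 21 mm high, 70 g, standing flat on the closed cover. Origin: centre of its underside, z up.
- bin: Small plastic parts bin, open on top, 142 (x) x 179 (y) x 70 mm high, loose, 0.5 kg; walls 3 to 6 mm, front wall (-x, towards the robot) only 34 mm high, inner floor 3 mm above the bench, inside about 115 x 154 mm. Origin: centre of the underside; turned up to 0.16 rad about z.
- hex_key: Bystander: black L-shaped hex key, 83 x 31 x 6 mm, near the front edge of the bench. Origin: centre of the underside.
- valve_nut: Bystander: brass hexagon nut, 32 x 28 x 14 mm, near the front edge on the right. Origin: centre of the underside.
- cast_hub: Bystander: small cast hub, 62 mm diameter, 31 mm high, near the front edge on the left. Origin: centre of the underside.
There are look-alikes about, which are no part of the job. Leave any black or blue look-alike of the spacer alone.

How it is judged (in metres and radians):
On the way, in this order (a step that is already met when the one before it is completed fails the run):
1. the spacer lies in the bin, let go, while the cover is still shut (x of spacer in the frame of bin between -0.056 and 0.063 m and y of spacer in the frame of bin between -0.077 and 0.077 m and z of spacer in the frame of bin below 0.03 m and contact force between the fingers and spacer below 0.05 N and value of joint cover below 0.1 rad), for 0.2 s.
2. the cover has been raised past its balance point, to more than 0.88 rad (value of joint cover above 0.88 rad), for 0.1 s.
At the end, for the whole second after the job is handed in: The gripper holds the cover still (under 0.1 rad/s, fingers pressing on it with more than 0.05 N) between 0.65 and 0.83 rad open, that is 1 to 11 degrees below its balance point at 0.85 rad, after it was raised past 0.88 rad; the spacer lies released in the bin (value of joint cover between 0.65 and 0.83 rad and velocity of joint cover between -0.1 and 0.1 rad/s and contact force between the fingers and parts_box above 0.05 N and x of spacer in the frame of bin between -0.056 and 0.063 m and y of spacer in the frame of bin between -0.077 and 0.077 m and z of spacer in the frame of bin below 0.03 m and contact force between the fingers and spacer below 0.05 N); the arm keeps its last pose, push and grip.
It fails at once if the cover springs open beyond 1.25 rad (value of joint cover above 1.25 rad).
It fails at once if the cover falls shut faster than 2.5 rad/s (velocity of joint cover below -2.5 rad/s).
It fails at once if the bin is shifted more than 40 mm or tipped over 0.4 rad (distance of bin from where it was at the start of the episode above 0.04 m or angle between bin's own z axis and vertical above 0.4 rad).
It fails at once if a bystander is moved more than 20 mm (distance of any of hex_key, valve_nut, cast_hub from where it was at the start of the episode above 0.02 m).
It also fails if it takes over 58 s, if anything falls off the work surface, if the arm or the gripper's body presses on something with over 40 N, if the wrist force passes 120 N, or if a joint passes its speed limit or range.

## Working session

There is one attempt and no reset: what is moved stays moved. The work goes in short steps, Python scripts to look and compute and a shell command to move; the robot and the scene stay as the last step left them, time stands still between calls to the robot, and variables do not carry over. Pictures are saved under pics/ and viewed, and the job is handed in when it is done.

```bash
ls; mkdir -p pics; cat > h.py <<'E'
import numpy as np, cv2
from cell import manip
def snap(name,fn):
    im=manip.get_image(name)
    cv2.imwrite('pics/'+fn,im['pixels'][:,:,::-1])
    np.savez('pics/'+fn+'.npz',**{k:np.array(v) for k,v in im.items()})
    return im
def load(fn): return np.load('pics/'+fn+'.npz')
def f(im): return im['pixels'].shape[0]/2/np.tan(np.radians(float(im['vertical_fov']))/2)
def ray(im,u,v,z):
    F=f(im);R=np.array(im['R']);t=np.array(im['t'])
    d=R.T@np.array([(u-im['cx'])/F,(v-im['cy'])/F,1]);c=-R.T@t
    return c+d*(z-c[2])/d[2]
def proj(im,X):
    p=np.array(im['R'])@np.array(X)+np.array(im['t']);F=f(im)
    return p[:2]/p[2]*F+[float(im['cx']),float(im['cy'])]
E
python3 - <<'E'
from h import *
print(manip.sense())
for n in['scene','top','wrist']:
    im=snap(n,n+'0.png'); print(n,im['vertical_fov'],-np.array(im['R']).T@np.array(im['t']))
E
```

```text
pics
{'clock': 0.0, 'joints': array([ 6.84522266e+01,  1.50975361e+01, -2.80338378e+00,  7.21578602e+01,
        1.68463972e-03,  8.11012178e+01]), 'qvel': array([-0.0172742 , -0.00255771,  0.02074601,  0.02680614, -0.00050491,
        0.03876565]), 'joint_efforts': array([-4.55414207e-03, -6.37620878e+01,  3.84575522e+01,  1.37264639e-02,
       -3.23417835e-04,  1.54190730e-06]), 'eef_pos': array([0.11486718, 0.51200525, 0.23083927]), 'tcp_rot': array([-1.79942188e+02, -1.07570137e-02,  1.67351003e+02]), 'wrist_force': array([-0.16656894, -0.85035367,  0.16002497]), 'ft_torque': array([-0.02123   ,  0.03583383, -0.00507617]), 'gripper_width': 1.0026474418158189}
scene 57.080017345416174 [ 0.1082741  -0.46623167  0.63242633]
top 45.0998463109856 [0.40718115 0.03088602 1.06523521]
wrist 68.6567877172387 [0.05045618 0.5258807  0.37410496]
```

View pics/top0.png

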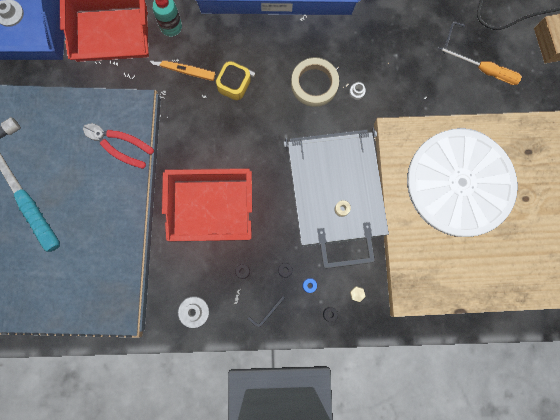

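View pics/scene0.png

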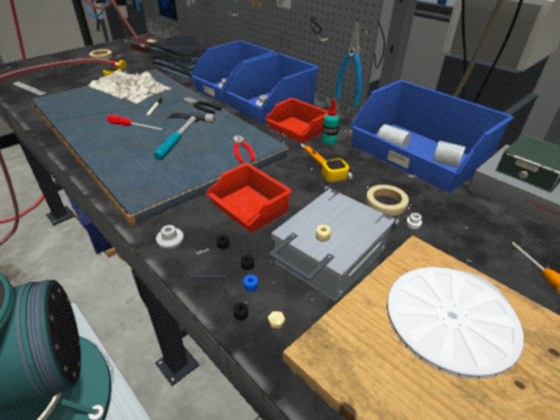

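```bash
python3 - <<'E'
import cv2
a=cv2.imread('pics/top0.png')
c=a[20:280,60:300];cv2.imwrite('pics/top0a.png',cv2.resize(c,None,fx=2.3,fy=2.3,interpolation=cv2.INTER_CUBIC))
c=a[20:280,280:520];cv2.imwrite('pics/top0b.png',cv2.resize(c,None,fx=2.3,fy=2.3,interpolation=cv2.INTER_CUBIC))
E
```

```text
(no output)
```

View crops.

View pics/top0a.png

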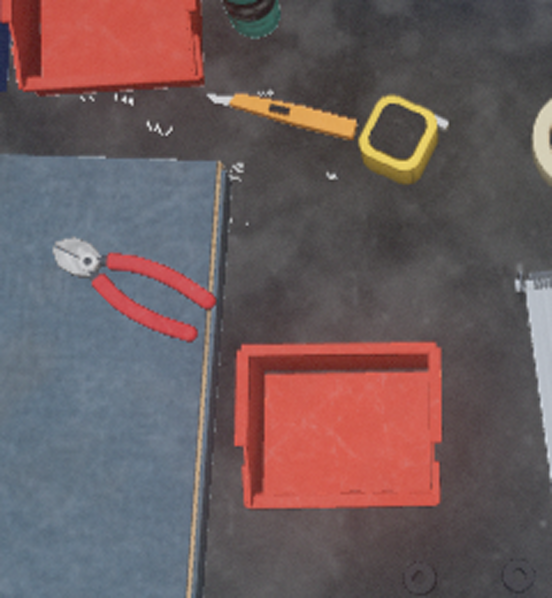

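View pics/top0b.png

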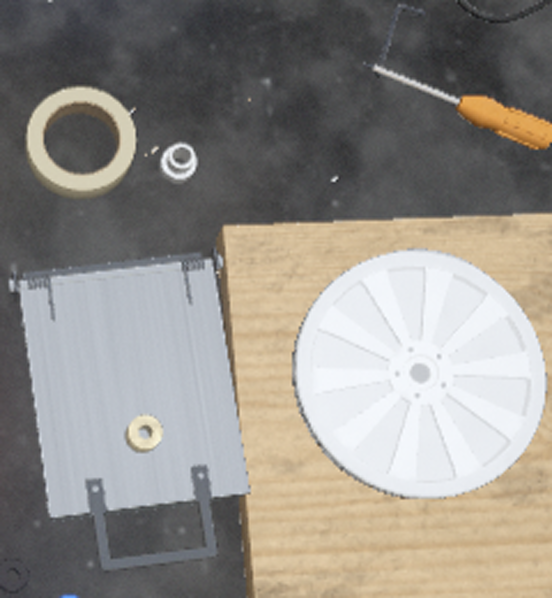

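```bash
python3 - <<'E'
from h import *
im=load('top0.png')
def c(x,y,o): return x/2.3+o[0],y/2.3+o[1]
A=(60,20);B=(280,20)
P={}
for n,x,y,o,z in [('spacer',144,433,B,.114),('barL',105,564,B,.092),('barR',213,549,B,.092),('fl',50,517,B,.093),('fr',247,492,B,.093),('hl',20,290,B,.093),('hr',218,270,B,.093),
 ('binFL',238,347,A,.07),('binFR',440,344,A,.07),('binNL',248,507,A,.034),('binNR',440,506,A,.034),('binflFR',429,368,A,.003),('binflFL',264,372,A,.003)]:
    u,v=c(x,y,o);P[n]=ray(im,u,v,z);print(n,np.round([u,v],1),P[n].round(4))
d=P['barL']-P['barR'];print(np.linalg.norm(d),'yaw',np.arctan2(-d[0],d[1]))
d=P['fl']-P['fr'];print(np.linalg.norm(d),'yaw',np.arctan2(-d[0],d[1]))
print(np.linalg.norm(P['fl']-P['hl']),np.linalg.norm(P['fr']-P['hr']))
print(np.linalg.norm(P['binFL']-P['binFR']))
print('hub',ray(im,193,312,.031),'hexkey',ray(im,262,325,.006),'nut',ray(im,358,295,.014),'blk',ray(im,285,271,.02),ray(im,242,271,.02),'blue',ray(im,310,286,.02))
print('board',ray(im,388,250,.02))
s=load('scene0.png')
for z in(.114,):print('scene spacer',ray(s,323,229,.114))
E
```

```text
spacer [342.6 208.3] [ 0.5766 -0.1158  0.114 ]
barL [325.7 265.2] [ 0.4701 -0.0811  0.092 ]
barR [372.6 258.7] [ 0.4803 -0.1724  0.092 ]
fl [301.7 244.8] [ 0.5106 -0.0364  0.093 ]
fr [387.4 233.9] [ 0.5276 -0.2039  0.093 ]
hl [288.7 146.1] [ 0.7091 -0.0172  0.093 ]
hr [374.8 137.4] [ 0.7237 -0.191   0.093 ]
binFL [163.5 170.9] [0.6695 0.2359 0.07  ]
binFR [251.3 169.6] [0.6684 0.059  0.07  ]
binNL [167.8 240.4] [0.5326 0.2327 0.034 ]
binNR [251.3 240. ] [0.5293 0.0626 0.034 ]
binflFR [246.5 180. ] [0.663  0.0715 0.003 ]
binflFL [174.8 181.7] [0.6626 0.2253 0.003 ]
0.09192838438476958 yaw 0.11115272870638288
0.1684585422697413 yaw 0.10148742168946204
0.1994011689078657 0.19646222887402004
0.1769289899835706
hub [0.38778616 0.18166622 0.031     ] hexkey [0.35732659 0.04470297 0.006     ] nut [ 0.4124177  -0.15410217  0.014     ] blk [ 0.46511147 -0.00505317  0.02      ] [0.46740913 0.08323675 0.02      ] blue [ 0.43322644 -0.05538293  0.02      ]
board [ 0.50298093 -0.22067973  0.02      ]
scene spacer [ 0.58018994 -0.11506204  0.114     ]
```

```bash
python3 -m handwheel '[[1,-1.4,0,0,0,-0.03,8.5],[3,-4,0,0,0,-0.09,8.5],[6,-8,0,0,0,-0.17,8],[9,-12,0,0,0,-0.25,7],[12,-16,0,0,0,-0.34,6],[15,-20.4,0,0,0,-0.42,5],[18,-24.5,0,0,0,-0.51,5],[21,-28.5,0,0,0,-0.59,5],[24,-32.6,0,0,0,-0.67,5],[27,-36.7,0,0,0,-0.76,5],[30,-40.8,0,0,0,-0.85,5],[33,-44.9,0,0,0,-0.93,5],[36,-49,0,0,0,-1.0,5],[39,-53,0,0,0,-1.07,5],[42,-57,0,0,0,-1.15,5],[45,-61,0,0,0,-1.21,5],[46,-62.6,0,0,0,-1.245,5],[46.2,-62.8,0,0,0,-1.245,5],[46.2,-62.8,0,0,0,-1.245,5],[46.2,-62.8,0,0,0,-1.245,5]]' 30
python3 - <<'E'
from h import *
im=snap('wrist','w1.png'); s=manip.sense();print(s['joints'],s['eef_pos'],s['tcp_rot'],s['clock'])
for n,X in [('spacer',(.578,-.1155,.114)),('bar',(.475,-.127,.092))]:print(n,proj(im,X))
E
```

```text
clock: 2.15
eef_pos: [0.5762, -0.1153, 0.2314]
tcp_rot: [-180.0, -0.0, 96.0]
wrist_force: [-0.6, -0.5, -0.3]
gripper_width: 0.583
[-1.92334292e+01  2.13253368e+01  6.61278118e+00  7.52832524e+01
  2.44882925e-03  6.47086848e+01] [ 0.57622628 -0.11502719  0.23162997] [ 1.79995164e+02 -4.23172759e-04  9.60578861e+01] 2.2
spacer [285.14105471 202.67439193]
bar [175.29632958 197.65726158]
```

View pics/w1.png

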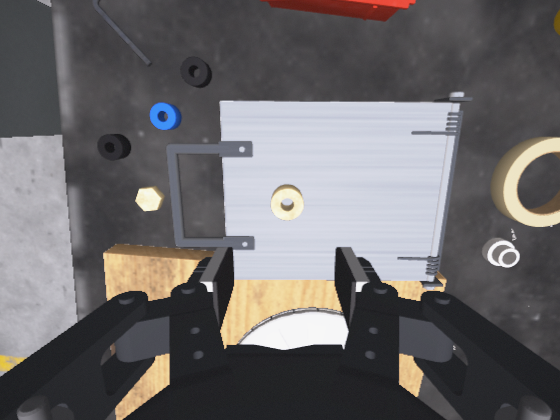

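```bash
python3 - <<'E'
from h import *
im=load('w1.png')
print('sp',ray(im,287.5,202.5,.114))
a=ray(im,172,150,.092);b=ray(im,179,243,.092);print(a,b,(a+b)/2,np.arctan2(b[0]-a[0],a[1]-b[1]))
a=ray(im,220.5,102,.093);b=ray(im,227,280,.093);print(a,b,np.arctan2(b[0]-a[0],a[1]-b[1]))
a=ray(im,221,101,.093);b=ray(im,451,101,.093);print(a,b,np.arctan2(b[1]-a[1],b[0]-a[0]))
E
python3 -c "
import cv2
c=cv2.imread('pics/w1.png')[90:290,140:340];cv2.imwrite('pics/w1c.png',cv2.resize(c,None,fx=2.9,fy=2.9,interpolation=cv2.INTER_CUBIC))"
```

```text
sp [ 0.58003491 -0.11512878  0.114     ]
[ 0.4715313  -0.08276472  0.092     ] [ 0.47913781 -0.17262996  0.092     ] [ 0.47533455 -0.12769734  0.092     ] 0.08444220376102612
[ 0.51338886 -0.03703337  0.093     ] [ 0.52848205 -0.2074507   0.093     ] 0.08833555502052756
[ 0.51377902 -0.03616704  0.093     ] [ 0.71204424 -0.0154322   0.093     ] 0.10420256360323159
```

View pics/w1c.png

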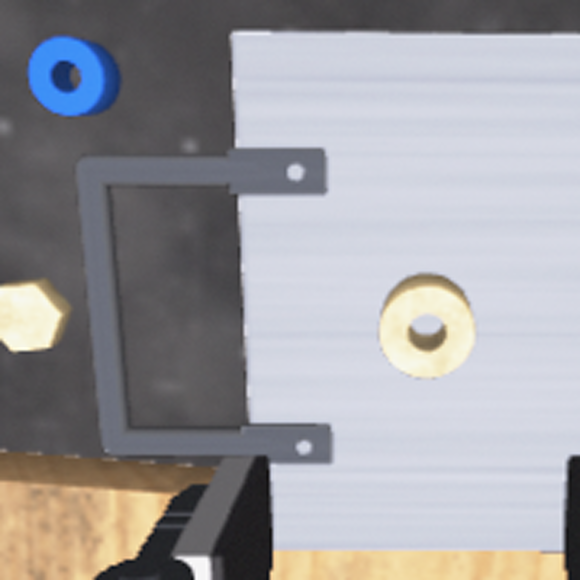

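The wrist view shows the brass spacer at about (287, 202), which agrees with the top view to within 2 mm, and the bar at about (176, 196). I'll descend onto the spacer and grip it.

```bash
python3 -m handwheel '[[0.2,0,-1,0,0,0,5],[0.25,0,-4,0,0,0,5],[0.25,0,-7,0,0,0,5],[0.25,0,-10,0,0,0,5],[0.25,0,-12,0,0,0,5],[0.25,0,-13.2,0,0,0,5],[0.25,0,-13.4,0,0,0,5],[0.25,0,-13.4,0,0,0,5],[0.25,0,-13.4,0,0,0,2.4],[0.25,0,-13.4,0,0,0,2.4],[0.25,0,-13.4,0,0,0,2.4],[0.25,0,-13.4,0,0,0,2.4],[0.25,0,-13.4,0,0,0,2.4]]' 30
python3 - <<'E'
from h import *
im=snap('wrist','w2.png')
E
```

```text
clock: 3.5
eef_pos: [0.58, -0.1159, 0.0982]
tcp_rot: [179.9, 0.0, 96.0]
wrist_force: [-1.1, 0.7, 6.8]
gripper_width: 0.317
```

View pics/w2.png

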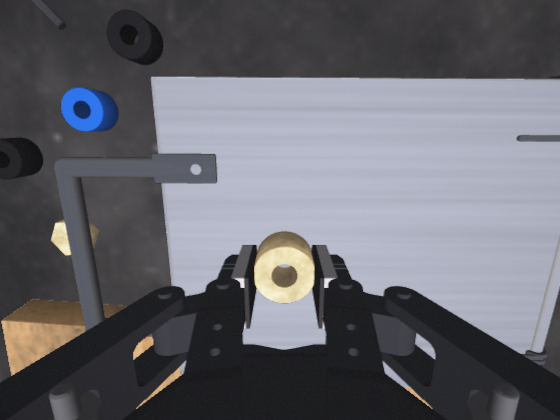

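```bash
python3 -m handwheel '[[0,0,0,0,0,0,2.0],[0,0,0,0,0,0,2.0],[0,0,0,0,0,0,2.0],[0,0,0.5,0,0,0,2.0],[0,0,1.5,0,0,0,2.0],[0,0,3,0,0,0,2.0],[0,0,3,0,0,0,2.0]]' 30
python3 - <<'E'
from h import *
im=snap('wrist','w3.png')
E
```

```text
clock: 4.25
eef_pos: [0.5805, -0.1161, 0.1295]
tcp_rot: [179.8, 0.1, 96.0]
wrist_force: [0.4, 0.5, -0.4]
gripper_width: 0.317
```

View pics/w3.png

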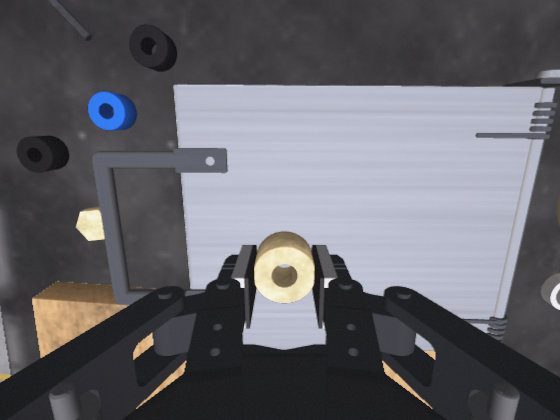

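```bash
python3 -m handwheel '[[0,0.5,2,0,0,0,2],[0.2,3,3.5,0,0,0,2],[0.5,6.5,4,0,0,0,2],[0.8,10.5,4,0,0,0,2],[1.1,14.5,4,0,0,0,2],[1.4,18.5,4,0,0,0,2],[1.7,22.5,4,0,0,0,2],[1.9,25,4,0,0,0,2],[2,26,3,0,0,0,2],[2,26,0,0,0,0,2],[2,26,-3,0,0,0,2],[2,26,-5,0,0,0,2],[2,26,-5,0,0,0,2]]' 30
python3 - <<'E'
from h import *
im=snap('wrist','w4.png');snap('top','t4.png')
E
```

```text
clock: 5.6
eef_pos: [0.5975, 0.1434, 0.074]
tcp_rot: [-179.7, 0.0, 96.0]
wrist_force: [0.3, -0.4, -1.0]
gripper_width: 0.318
```

View pics/w4.png

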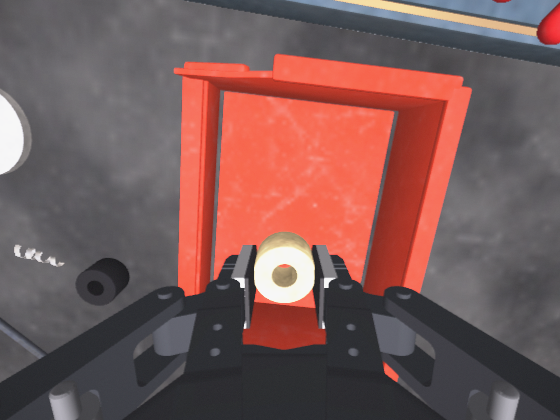

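View pics/t4.png

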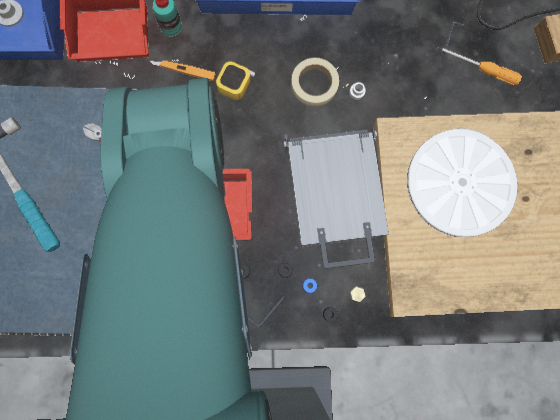

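The spacer is held over the middle of the bin, between the walls. I'll lower it, open the fingers, and back off straight up.

```bash
python3 -m handwheel '[[0.2,0,-2,0,0,0,2],[0.2,0,-4.5,0,0,0,2],[0.2,0,-5.7,0,0,0,2],[0.2,0,-6,0,0,0,2],[0.2,0,-6,0,0,0,2],[0.2,0,-6,0,0,0,4.2],[0.2,0,-6,0,0,0,4.6],[0.2,0,-6,0,0,0,4.6],[0.2,0,-6,0,0,0,4.6],[0.2,0,-4,0,0,0,4.6],[0.2,0,0,0,0,0,4.6],[0.2,0,4,0,0,0,4.6],[0.2,0,8,0,0,0,4.6],[0.2,0,10,0,0,0,4.6],[0.2,0,10,0,0,0,4.6]]' 30
python3 - <<'E'
from h import *
im=snap('wrist','w5.png')
E
```

```text
clock: 7.2
eef_pos: [0.6028, 0.1444, 0.1805]
tcp_rot: [179.7, -0.0, 96.0]
wrist_force: [0.2, 0.3, -0.8]
gripper_width: 0.538
```

View pics/w5.png

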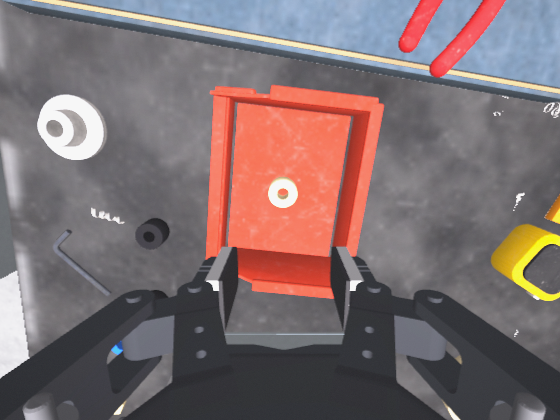

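```bash
python3 -m handwheel '[[-0.5,-1,0,0,0,0,4],[-2,-4,0,0,0,0,4],[-4,-8,0,0,0,0,4],[-6,-12.5,0,0,0,0,4],[-8,-17,0,0,0,0,4],[-10,-21.5,0,0,0,0,4],[-12,-25.5,0,0,0,0,4],[-12.7,-27.1,-1,0,0,0,4],[-12.7,-27.1,-2.5,0,0,0,4],[-12.7,-27.1,-2.5,0,0,0,4],[-12.7,-27.1,-2.5,0,0,0,4]]' 60
python3 - <<'E'
from h import *
im=snap('wrist','w6.png')
for z in (.092,.082,.07): print(proj(im,manip.sense()['eef_pos']*[1,1,0]+[0,0,z]))
E
```

```text
clock: 8.35
eef_pos: [0.4737, -0.1265, 0.1518]
tcp_rot: [-179.9, -0.1, 96.0]
wrist_force: [0.2, 0.3, -0.4]
gripper_width: 0.465
[283.67162049 222.62337797]
[283.70000935 218.36433257]
[283.73099252 213.71607584]
```

View pics/w6.png

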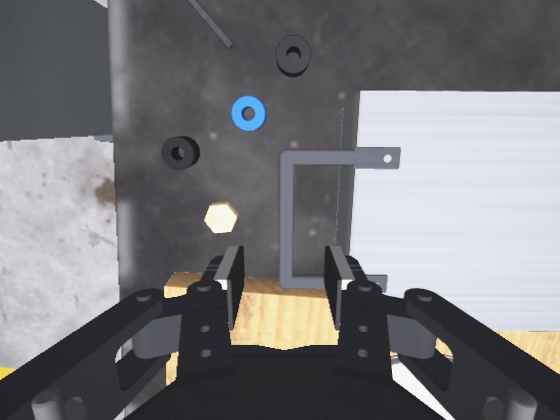

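```bash
python3 -m handwheel '[[0.2,0,-1.5,0,0,0,4],[0.2,0,-4,0,0,0,4],[0.2,0,-6.5,0,0,0,4],[0.2,0,-7.7,0,0,0,4],[0.2,0,-7.8,0,0,0,4],[0.2,0,-7.8,0,0,0,4],[0.2,0,-7.8,0,0,0,2],[0.2,0,-7.8,0,0,0,0.5],[0.2,0,-7.8,0,0,0,0.3],[0.2,0,-7.8,0,0,0,0.3],[0.2,0,-7.8,0,0,0,0.3],[0.2,0,-7.8,0,0,0,0.3]]' 40
python3 - <<'E'
from h import *
im=snap('wrist','w7.png');snap('scene','s7.png')
E
```

```text
clock: 9.6
eef_pos: [0.4751, -0.127, 0.0746]
tcp_rot: [-179.9, 0.1, 96.0]
wrist_force: [-10.8, -4.5, 6.4]
gripper_width: 0.101
```

View pics/w7.png

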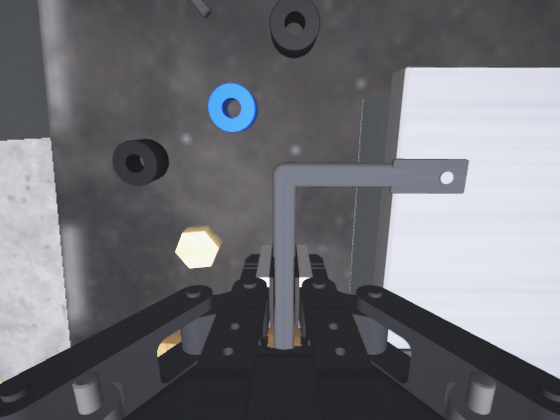

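View pics/s7.png

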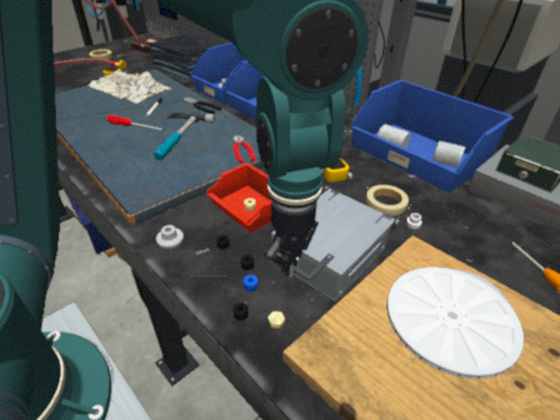

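```bash
python3 - <<'E'
import numpy as np
for t in [.02,.05,.1,.15,.2,.25,.3,.35,.4,.45,.5,.55,.6,.65,.7,.72,.75,.8,.85,.9,.93,.95]:
    r=25*(1-np.cos(t));print(t,np.round([r*.995,r*.1,25*np.sin(t)],2).tolist())
E
```

```text
0.02 [0.0, 0.0, 0.5]
0.05 [0.03, 0.0, 1.25]
0.1 [0.12, 0.01, 2.5]
0.15 [0.28, 0.03, 3.74]
0.2 [0.5, 0.05, 4.97]
0.25 [0.77, 0.08, 6.19]
0.3 [1.11, 0.11, 7.39]
0.35 [1.51, 0.15, 8.57]
0.4 [1.96, 0.2, 9.74]
0.45 [2.48, 0.25, 10.87]
0.5 [3.05, 0.31, 11.99]
0.55 [3.67, 0.37, 13.07]
0.6 [4.34, 0.44, 14.12]
0.65 [5.07, 0.51, 15.13]
0.7 [5.85, 0.59, 16.11]
0.72 [6.17, 0.62, 16.48]
0.75 [6.67, 0.67, 17.04]
0.8 [7.54, 0.76, 17.93]
0.85 [8.46, 0.85, 18.78]
0.9 [9.41, 0.95, 19.58]
0.93 [10.0, 1.01, 20.04]
0.95 [10.41, 1.05, 20.34]
```

```bash
python3 -m handwheel '[[0,0,0.2,0,0,0,0.3],[0,0,0.5,0,0,0,0.3],[0.03,0,1.25,0,0,0,0.3],[0.12,0,2.5,0,0,0,0.3],[0.28,0.03,3.74,0,0,0,0.3],[0.5,0.05,4.97,0,0,0,0.3],[0.77,0.08,6.19,0,0,0,0.3],[1.11,0.11,7.39,0,0,0,0.3],[1.51,0.15,8.57,0,0,0,0.3],[1.8,0.18,9.3,0,0,0,0.3],[1.96,0.2,9.74,0,0,0,0.3],[1.96,0.2,9.74,0,0,0,0.3]]' 40
python3 - <<'E'
from h import *
im=snap('wrist','w8.png');snap('scene','s8.png')
E
```

```text
clock: 10.9
eef_pos: [0.4943, -0.1251, 0.1723]
tcp_rot: [-179.8, 0.1, 96.0]
wrist_force: [-13.8, -5.7, 3.8]
gripper_width: 0.097
```

View pics/w8.png

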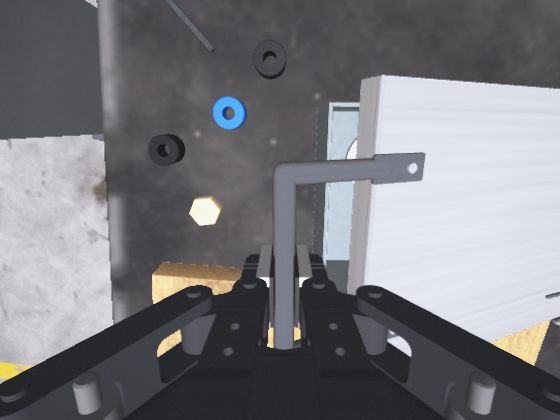

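View pics/s8.png

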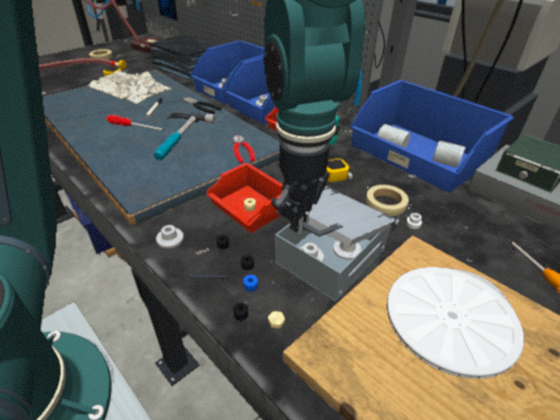

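```bash
python3 -m handwheel '[[0.2,0.02,0.4,0,0,0,0.3],[0.52,0.05,1.13,0,0,0,0.3],[1.09,0.11,2.25,0,0,0,0.3],[1.71,0.17,3.33,0,0,0,0.3],[2.38,0.24,4.38,0,0,0,0.3],[3.11,0.31,5.39,0,0,0,0.3],[3.89,0.39,6.37,0,0,0,0.3],[4.71,0.47,7.3,0,0,0,0.3],[5.58,0.56,8.19,0,0,0,0.3],[6.5,0.65,9.04,0,0,0,0.3],[7.0,0.7,9.45,0,0,0,0.3],[7.45,0.75,9.84,0,0,0,0.3],[7.9,0.79,10.18,0,0,0,0.3],[8.25,0.83,10.45,0,0,0,0.3],[8.25,0.83,10.45,0,0,0,0.3],[8.25,0.83,10.45,0,0,0,0.3],[8.25,0.83,10.45,0,0,0,0.3]]' 40
python3 - <<'E'
from h import *
im=snap('wrist','w9.png');snap('scene','s9.png');s=manip.sense();print(s['eef_pos'],s['wrist_force'],np.arcsin((s['eef_pos'][2]-.0746)/.25))
E
```

```text
clock: 12.7
eef_pos: [0.5774, -0.1168, 0.2783]
tcp_rot: [180.0, 0.1, 96.0]
wrist_force: [-14.0, -1.6, 18.3]
gripper_width: 0.097
[ 0.57740214 -0.11686136  0.27829132] [-13.56375969  -2.26564951  20.02682413] 0.9523242102870905
```

View pics/w9.png

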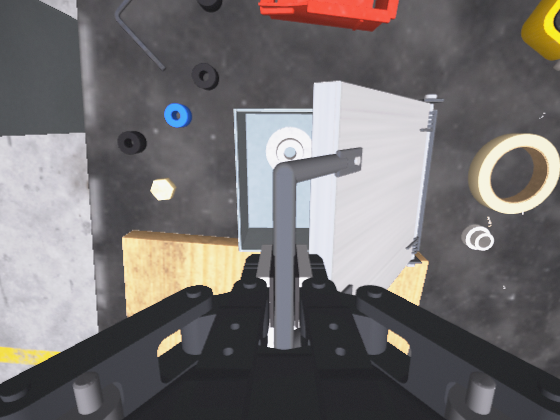

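View pics/s9.png

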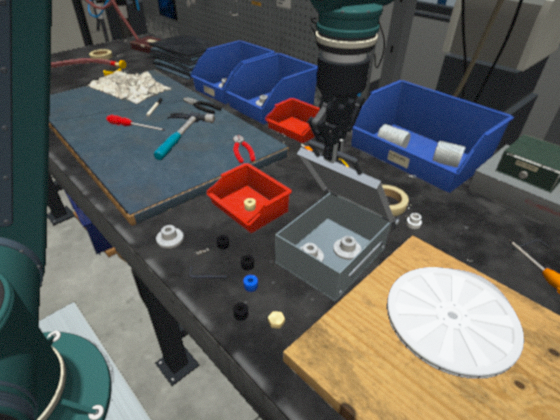

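```bash
cat > ang.py <<'E'
from h import *
import sys
from scipy.optimize import least_squares
yaw=.102;H=np.array([.7238,-.102,.091])
def pt(th,s,y,n): # along panel from hinge, lateral y(left +), normal offset
    ex=np.array([np.cos(yaw),np.sin(yaw),0]);ey=np.array([-np.sin(yaw),np.cos(yaw),0]);ez=np.array([0,0,1.])
    return H+ey*y-s*np.cos(th)*ex+s*np.sin(th)*ez+n*(np.cos(th)*ez+np.sin(th)*ex)
def show(fn,ths,out,crop,k):
    im=load(fn);a=np.ascontiguousarray(im['pixels'][:,:,::-1]);x0,x1,y0,y1=crop
    a=cv2.resize(a[y0:y1,x0:x1],None,fx=k,fy=k,interpolation=cv2.INTER_CUBIC)
    for th,c in zip(ths,[(0,0,255),(0,255,0),(255,0,0)]):
        q=[(proj(im,pt(th,s,y,.002))+.5-[x0,y0])*k for s,y in[(0,.086),(.205,.086),(.205,-.086),(0,-.086)]]
        cv2.polylines(a,[np.int32(q)],True,c,1)
    cv2.imwrite('pics/'+out,a)
E
python3 - <<'E'
from ang import *
show('s9.png',[.88,.94,1.0],'s9a.png',(260,420,130,290),3.7)
show('scene0.png',[0],'s0a.png',(260,420,150,310),3.5)
E
```

```text
(no output)
```

View pics/s9a.png

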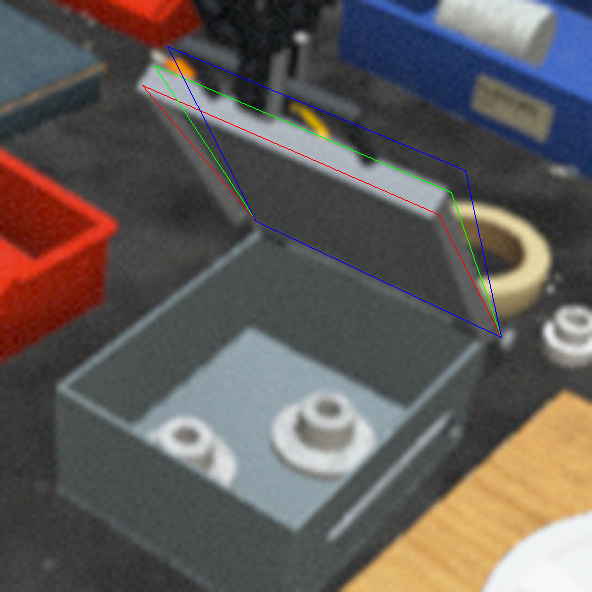

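View pics/s0a.png

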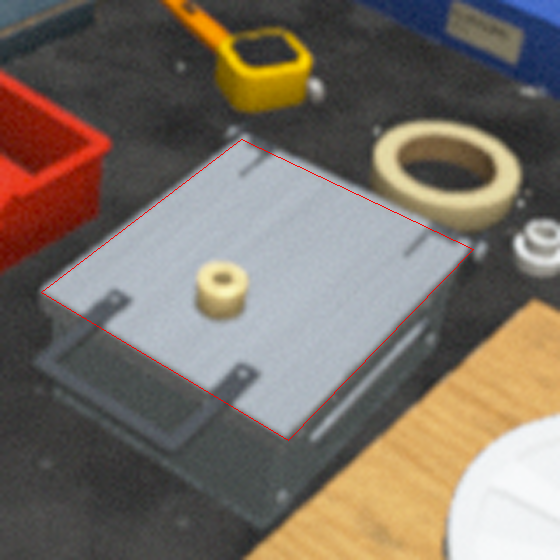

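```bash
python3 -m handwheel '[[-0.2,-0.02,-0.15,0,0,0,0.3],[-0.42,-0.04,-0.29,0,0,0,0.3],[-0.8,-0.08,-0.59,0,0,0,0.3],[-1.2,-0.12,-0.89,0,0,0,0.3],[-1.6,-0.16,-1.21,0,0,0,0.3],[-1.98,-0.2,-1.53,0,0,0,0.3],[-2.36,-0.24,-1.88,0,0,0,0.3],[-2.72,-0.27,-2.21,0,0,0,0.3],[-3.0,-0.3,-2.47,0,0,0,0.3],[-3.25,-0.32,-2.72,0,0,0,0.3],[-3.42,-0.34,-2.88,0,0,0,0.3],[-3.53,-0.35,-2.98,0,0,0,0.3],[-3.53,-0.35,-2.98,0,0,0,0.3],[-3.53,-0.35,-2.98,0,0,0,0.3],[-3.53,-0.35,-2.98,0,0,0,0.3],[-3.53,-0.35,-2.98,0,0,0,0.3]]' 40
python3 - <<'E'
from ang import *
im=snap('wrist','w10.png');snap('scene','s10.png');s=manip.sense();print(s['eef_pos'],s['wrist_force'],s['qvel'],np.arcsin((s['eef_pos'][2]-.0746)/.25),np.arccos(1-(s['eef_pos'][0]-.4751)/.995/.25))
show('s10.png',[.65,.755,.83],'s10a.png',(260,420,130,290),3.7)
E
```

```text
clock: 14.4
eef_pos: [0.5429, -0.1203, 0.2473]
tcp_rot: [180.0, 0.1, 96.0]
wrist_force: [-5.4, -1.6, 4.9]
gripper_width: 0.096
[ 0.54286658 -0.12026641  0.24735007] [-5.11689718 -2.4309736   5.63616809] [-0.0307152   0.07067581  0.03875889  0.02082725  0.05022808 -0.02725792] 0.7628719290133692 0.7560209373065493
```

View pics/s10a.png

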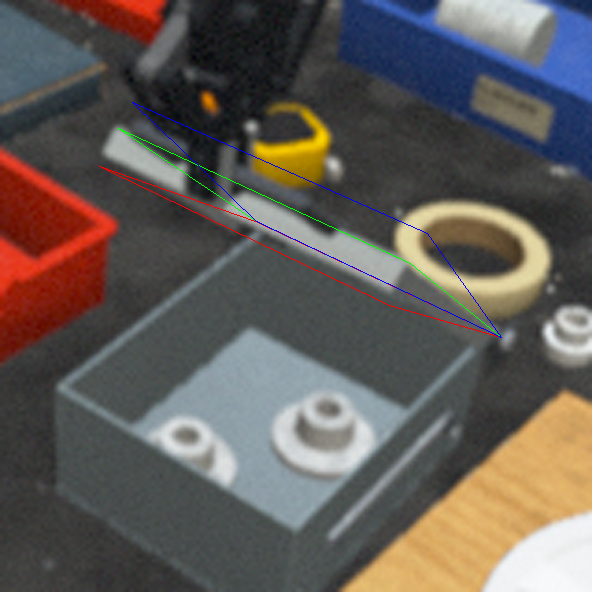

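View pics/s10.png

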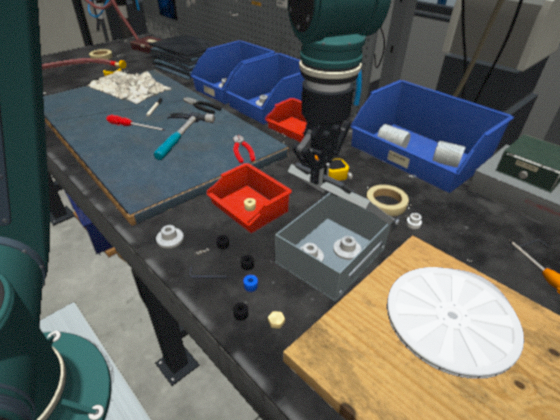

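View pics/w10.png

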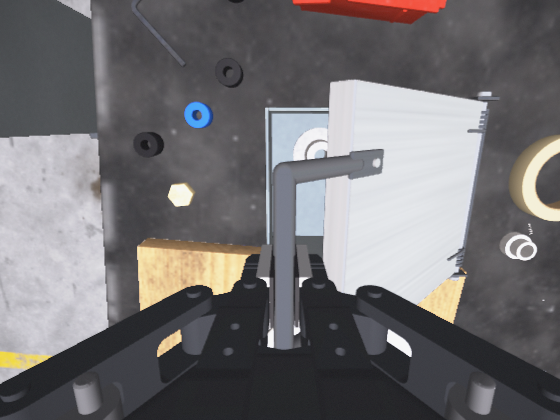

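The bar is between the pads, and the front edge of the cover matches the 0.755 rad overlay. The spacer is in the bin at about (250, 204) in the scene picture, the bystanders haven't moved, and the arm is still. I'm handing the job in.

```bash
python3 - <<'E'
from h import *
print(manip.finish_job()); s=manip.sense();print(s['clock'],s['eef_pos'],s['gripper_width'])
E
```

```text
the job is handed in; nothing more can be done
None
the job is handed in; nothing more can be done
```

The job is handed in: the spacer is released in the bin, and the arm is holding the cover about five degrees below its balance point so you can fit the stay.

- **Spacer:** I set it down near the middle of the bin while the cover was still shut. It was still lying there in the last pictures.
- **Cover:** I gripped it by the bar and raised it to about 0.94–0.95 rad. I then eased it back over about a second and held it. The last check gave 0.756 rad (arm x position), 0.763 rad (arm height) and about 0.755 rad (camera overlay).
- **Bystanders and bin:** in the pictures the hex key, valve nut, hub, bin and look-alikes all looked where they started. I judged this by eye and did not measure it.
- **Time and force:** it took 14.5 s. While the cover was raised, the arm pushed on the bar with up to about 24 N towards the hinge, because of a small position error. I backed that off to about 8 N for the final hold.

No check failed. Handing in reported no verdict, and the state could not be read afterwards.

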